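Hold a programming head flush on a tilted board

TASK

The programming head (the one with the flat rectangular foot) hangs on one of the stand's two hooks, next to a hand magnifier. Lift the head up and off its hook, tilt it to match the slope of the circuit-board holder, and press its foot gently down on the raised spring-loaded contact block in the middle of the board, flush, centred and square with it, so that the block sinks partway on its springs. Finish while still gripping the head and holding it pressed there; do not change the tilt of the holder and do not disturb the other things.

Things in the scene. Friction and masses are not known exactly. Their poses are not given: they have to be found in the camera images.
- head: Black programming head, 105-180 g (sizes in mm). Origin: centre of the flat underside of its foot; z up through the handle (hangs z up). Foot 50 (x) x 60 (y) x 10. Neck 16 (x) x 40 (y), z 10-40, then a frame, same outer size, z 40-86, with a window along x (y -12 to 12, z 40-74) hung on the hook arm. Grip its outer sides (y = +-20) at about z 66. A half turn about z is equal.
- stand: Fixed steel hook stand (sizes in mm), base 130 x 220 x 10. Origin on the table under its post. Hooks at y = -80 and 80 point along its -x: flat arms 12 wide, 5 thick, top 185 above the table, from a cross-bar (front x = -6, top 187) to an upturned tip (x -75 to -80, 12 above the arm). Items hang at x -40 to -50: raise 15-20, then draw along -x by 60 or more.
- holder: Fixed circuit-board holder with a tilting plate (sizes in mm). Origin: underside centre of its 150 x 130 x 20 base. The plate is hinged along y at x = -55, z = 36 and rises towards the holder's +x, so its face looks up and towards -x; plate 115 long (up the slope), 106 wide.
- holder_plate (a joint): Tilt of the holder's plate, rad: 0 level, more is steeper (starts between 0.2 and 0.52). Stiff hinge, stays where it is (about 3 N m to move).
- plate_edge (a point): Middle of the plate's upper (far) edge, axes as the plate: x up the slope, y along the hinge, z out of its face.
- block_face (a point): Centre of the top face of the spring-loaded contact block, 56 (x, up the slope) x 66 mm (y, along the hinge), 18 mm proud of the aluminium plate's upper face (16 mm above the green board) and in its middle. x up the slope, z straight out of the face; it moves down with the block.
- contact_block (a joint): How far the contact block is pressed in along its own -z, m: 0 free, 0.007 at its stop. About 1.5 N to start, then 1.5 N more per mm (about 6 N at 3 mm).
- magnifier: Hand magnifier on the other hook, round lens 68 mm across under an identical window frame (same axes, frame z 40 to 86 mm, lens centre z = 6 mm facing x). Leave it hanging.
- spool: Red solder spool standing on the table, 56 mm across, 46 mm tall, origin under its centre. Leave alone.
- tweezers: Steel tweezers lying flat on the stand's base plate, 120 mm long along x, 8 mm high, origin at their middle. Leave alone.
- flux_bottle: Small white bottle with black cap, 40 mm across, 90 mm tall, origin under its centre. Leave alone.
- parts_tray: Grey divided tray 110 x 160 x 30 mm, origin under its centre. Leave alone.
- brush: Brush about 160 mm long lying along its x. Leave alone.
- tin: Open steel tin, 70 mm across, 45 mm tall, origin under its centre. Leave alone.
- spare_board: Spare green circuit board lying flat, 80 x 100 mm, under 12 mm high, origin under its centre. Leave alone.
Things that resemble listed ones, but are neither listed nor needed, are in the scene too. Leave any pink or purple look-alike of the head alone.

How it is judged:
By the outcome, as a careful person would: the job done as asked, in the order asked, and still so for the second after the job is handed in, while the arm keeps its last pose, push and grip.
It also fails if it takes over 48 s, if anything falls off the work surface, if the arm or the gripper's body presses on something with over 40 N, if the wrist force passes 120 N, or if a joint passes its speed limit or range.

ROBOT

A 6-joint arm with a two-finger parallel gripper is mounted at the origin on the work surface. World frame = base frame: x ahead of the robot, y to its left, z up, the work surface at z = 0. Lengths are in m, angles in degrees, forces in N, time in s.
With the tool pointing down it reaches from about 0.35 to 0.875 m from the base axis. Payload 4.2 kg.
Tool frame: the origin (TCP) lies midway between the tips of the shut fingers; the grasp point (between the pads) lies 19 mm behind it; z points along the fingers, y is the line along which they close (so a half turn about z gives the same grasp; the last joint's range is limited). The gripper opens to 87 mm and grips with 3 to 60 N. Pads are 19 mm wide; open, the fingers measure 117 mm over their backs; the gripper's body (75 mm by 190 mm) begins 51 mm behind the grasp point.
Start: joints at [-51.704, 22.042, 0.453, 0, -68.411, -14.817], TCP at [0.249, -0.573, 0.223] pointing down, gripper open.
Joint ranges: [-179.83, 179.83], [-69.29, 118.12], [-61.27, 80.66], [-181.25, 117.63], [-171.15, -9.14], [-177.46, 177.46]. Speed limits (degrees/s): [159.86, 159.86, 180, 180, 180, 180].

INTERFACE

Orientations are given as [roll, pitch, yaw] about the fixed x, y, z axes, in that order (R = Rz(yaw) Ry(pitch) Rx(roll)).
In Python, from workcell import env gives the robot as it stands. The module is installed in compiled form; this text tells all that it offers. Calls block until the motion is done:
- env.goto(position, orientation): joint-space move of the TCP to a pose.
- env.move_straight(position, rotation=None, rate=0.15, force_limit=None): straight line of the TCP; rotation=None keeps the orientation; rate is the mean speed in m/s. With force_limit (N) it stops when the force on the tool has changed by that much, and returns True; else False.
- env.set_joints(angles): joint-space move.
- env.gripper_to(opening, grasp_force=None): opening from 0.0 (shut) to 1.0 (fully open); grasp_force is the grip in N (None keeps the last); returns when the fingers have stopped.
- env.dwell(seconds).
- env.inverse_kinematics(position, orientation): joint angles nearest the present ones, or None.
- env.read_state(): the state.
- env.grab_frame(name): name is "scene" or "top" or "wrist"; returns a dict with "image" (384x512x3 uint8, blue, green, red), "fx", "fy", "cx", "cy" (pixels), "position" and "orientation" of the camera in the world. Camera axes: x right, y up, looking along -z (the intrinsics and any distortion apply to the point x, -y, -z); pixel columns grow to the right and rows downward; lengths in m; the calibration is good to about 2 mm. A picture is of the moment at which its call begins. There is no depth.
A pose or a line that the arm cannot do raises env.Unreachable and nothing moves.
- env.close_job(): hands the job in; it is judged then, once.
Trained networks look in a picture, given as the dict that the camera call returned (one of the last four; its "shot" number tells which), for a name from the list of things; names that differ only in an ending like _2 or _b are one class to them, and where a whole thing is asked for, a point or a joint stands for the part that bears it (a point fixed in the world has none). Each returns a list of dicts, best first, with "score" (0 to 1); they miss things now and then, are a little off and sometimes report something else, mostly with a low value. They report only what shows in the picture. A call takes as long as a camera call. They do not tell look-alikes from the thing itself.
- env.search_frame(picture, thing): "xyz" ([x, y, z] in m, in world coordinates, good to about 4 mm: the middle of the surface that is visible of it).
- env.trace(picture, thing): "mask" (384x512 bool, what is visible of it).
The state is a dict: "clock": time; "joint_positions": joint angles; "qvel": joint speeds; "joint_torque": joint torques, N m; "position": TCP position; "tool_rot": TCP orientation; "force": force on the tool from outside, world axes, zero at the start; "wrist_torque": the same for the moment, N m; "opening": opening from 0.0 (shut) to 1.0 (fully open); "finger_force": force on a finger pad.
Only numpy, scipy, OpenCV 4.12 (cv2) and the standard library are available. Lean on these libraries where they do the work, as an engineer would, in place of code of your own. Each camera call takes 0.05 s, during which the arm holds its last target. There are 200 camera calls.

## Working session

There is one attempt and no reset: what is moved stays moved. The work goes in short steps, each a Python script; the robot and the scene stay as the last script left them, time stands still between calls to the robot, and variables do not carry over. Pictures are saved under pics/ and viewed, at most 10 in all, crops included, and the job is handed in when it is done.

```bash
mkdir -p pics; cat > h.py <<'E'
import numpy as np, cv2
from scipy.spatial.transform import Rotation as R
from workcell import env
def cam(f): 
    o=np.array(f["orientation"]); return np.array(f["position"]), R.from_euler('xyz',o,degrees=True).as_matrix() if o.shape==(3,) else o
def proj(f,P):
    p,M=cam(f); c=(np.atleast_2d(P)-p)@M
    return np.c_[f["cx"]+f["fx"]*c[:,0]/-c[:,2], f["cy"]+f["fy"]*-c[:,1]/-c[:,2]]
def ray(f,u,v):
    p,M=cam(f); return p, M@np.array([(u-f["cx"])/f["fx"],-(v-f["cy"])/f["fy"],-1])
def onz(f,u,v,z):
    p,d=ray(f,u,v); return p+d*(z-p[2])/d[2]
E
python3 - <<'E'
from h import *
ims=[]
for n in ("scene","top"):
    f=env.grab_frame(n); ims.append(f["image"]); print(n,{k:v for k,v in f.items() if k!="image"})
    for t in ("head","magnifier","stand","holder","plate_edge","block_face","holder_plate","contact_block"):
        try: print(t,[(round(d["score"],2),np.round(d["xyz"],3).tolist(),proj(f,d["xyz"])[0].round().tolist()) for d in env.search_frame(f,t)][:4])
        except Exception as e: print(t,e)
cv2.imwrite("pics/a.png",ims[0]);cv2.imwrite("pics/b.png",ims[1])
print(env.read_state())
E
```

```text
scene {'fx': 394.6083852411747, 'fy': 394.6083852411747, 'cx': 255.4751829519703, 'cy': 193.89596115337778, 'position': array([1.52051617, 0.18004335, 0.71637984]), 'orientation': array([58.04008123, -1.1388623 , 98.78838829]), 'shot': 1}
head [(0.85, [0.495, 0.229, 0.133], [321.0, 182.0]), (0.82, [0.528, 0.358, 0.031], [361.0, 222.0]), (0.73, [0.358, 0.17, 0.008], [300.0, 192.0])]
magnifier [(0.77, [0.539, 0.074, 0.13], [267.0, 186.0])]
stand [(0.89, [0.562, 0.166, 0.01], [295.0, 227.0])]
holder [(0.88, [0.569, -0.192, 0.014], [179.0, 215.0])]
plate_edge []
block_face [(0.65, [0.497, 0.227, 0.129], [320.0, 184.0])]
holder_plate [(0.75, [0.562, -0.18, 0.09], [181.0, 193.0]), (0.45, [0.374, 0.402, 0.007], [370.0, 202.0])]
contact_block [(0.7, [0.55, -0.186, 0.092], [181.0, 190.0]), (0.61, [0.373, 0.404, 0.005], [370.0, 202.0])]
top {'fx': 363.7205840105944, 'fy': 363.7205840105944, 'cx': 254.15430848356104, 'cy': 188.73162197968566, 'position': array([0.41272866, 0.02227919, 1.12483781]), 'orientation': array([  8.93028338,   0.31618018, -90.26571916]), 'shot': 2}
head [(0.73, [0.515,
[... 623 characters left out ...]
04.0])]
{'clock': 0.9, 'joint_positions': array([-5.17022668e+01,  2.20377043e+01,  4.52452350e-01, -7.32050140e-04,
       -6.84111318e+01, -1.48166738e+01]), 'qvel': array([ 0.09070037,  0.03526054, -0.00462388, -0.02386939,  0.11656169,
        0.04505876]), 'joint_torque': array([ 1.79212071e-05, -3.90453100e+01,  1.87623703e+01,  4.22444075e+00,
        1.55180984e-02, -9.49573518e-06]), 'position': array([ 0.24904227, -0.57320872,  0.22258891]), 'tool_rot': array([-1.79996678e+02,  1.58286566e-03, -1.56519210e+02]), 'force': array([ 0.2590049 ,  0.32371888, -0.41333625]), 'wrist_torque': array([ 0.06063423,  0.00174047, -0.00042665]), 'finger_force': 0.0, 'opening': 0.9962167831900888}
```

View pics/a.png

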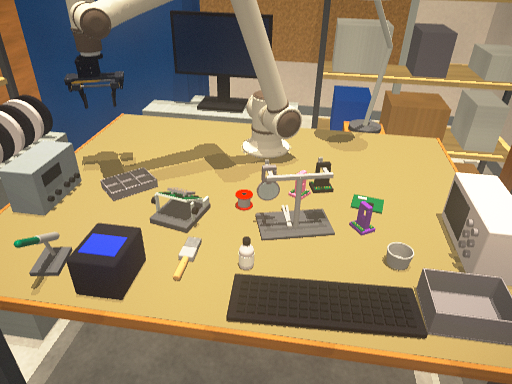

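View pics/b.png

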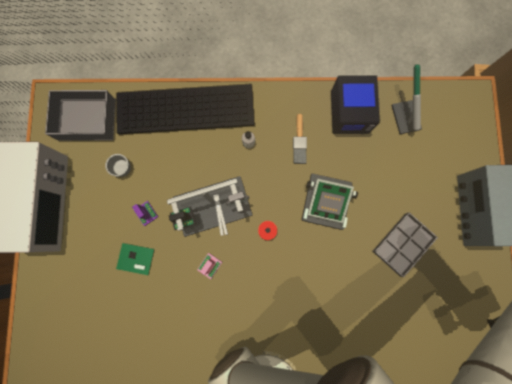

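Candidates for the head (scene image): black with a flat foot hanging at (321,177), purple at (361,216) on the table, pink at (300,185) on the table. The black one on the hook fits; the magnifier hangs at (267,187). Next I move in over the holder and then in front of the stand for closer wrist views.

```bash
python3 - <<'E'
from h import *
import pickle
P={}
def look(n,t):
    f=env.grab_frame(n)
    for x in t: print(x,[(round(d["score"],2),np.round(d["xyz"],3).tolist(),proj(f,d["xyz"])[0].round().tolist()) for d in env.search_frame(f,x)][:3])
    return f
env.goto([0.46,-0.20,0.34],[180,0,180])
a=look("wrist",["holder","block_face","plate_edge"]); print(cam(a),a["fx"],a["cx"],a["cy"],env.read_state()["clock"])
env.goto([0.40,0.15,0.38],[180,0,180])
b=look("wrist",["head","magnifier","stand"]); print(cam(b),env.read_state()["clock"])
pickle.dump((a,b),open("w.pkl","wb"))
cv2.imwrite("pics/c.png",a["image"]);cv2.imwrite("pics/d.png",b["image"])
E
```

```text
holder [(0.62, [0.529, -0.192, 0.073], [265.0, 195.0])]
block_face [(0.64, [0.534, -0.196, 0.082], [262.0, 199.0])]
plate_edge [(0.63, [0.538, -0.199, 0.084], [261.0, 202.0])]
(array([ 0.37565993, -0.19949995,  0.50283217]), array([[ 7.51240390e-04, -9.51965335e-01, -3.06204893e-01],
       [ 9.99998395e-01,  2.17165886e-04,  1.77823674e-03],
       [-1.62632247e-03, -3.06205737e-01,  9.51963971e-01]])) 276.6660712663153 259.89073911940454 185.70247407730807 2.7333
head [(0.87, [0.345, 0.162, 0.016], [267.0, 113.0]), (0.79, [0.506, 0.353, 0.013], [360.0, 195.0]), (0.64, [0.486, 0.218, 0.13], [303.0, 208.0])]
magnifier [(0.79, [0.531, 0.079, 0.154], [215.0, 240.0])]
stand [(0.61, [0.526, 0.166, 0.008], [268.0, 203.0])]
(array([0.31598144, 0.15051173, 0.54296314]), array([[ 9.45243168e-04, -9.51839963e-01, -3.06593855e-01],
       [ 9.99997548e-01,  2.85684208e-04,  2.19611448e-03],
       [-2.00276051e-03, -3.06595179e-01,  9.51837899e-01]])) 4.275
```

View pics/c.png

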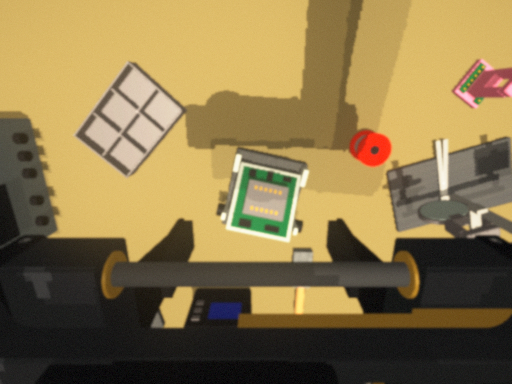

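View pics/d.png

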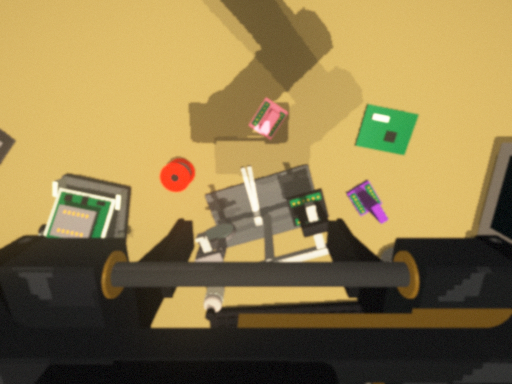

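Picture c: the holder lies at (265,195), its low side towards the robot, slightly turned; d: the black head with the flat foot hangs at (308,210), magnifier at (213,245), with pink (268,118) and purple (367,200) look-alikes on the table. Now closer views.

```bash
python3 - <<'E'
from h import *
import pickle
F={}
def see(k,p,o):
    env.goto(p,o); env.dwell(0.2); F[k]=env.grab_frame("wrist"); print(k,env.read_state()["clock"],cam(F[k])[0])
see("s1",[0.56,0.18,0.33],[180,0,180])
see("h1",[0.60,-0.19,0.22],[180,0,180])
see("h2",[0.50,-0.19,0.21],[180,0,180])
F["sc"]=env.grab_frame("scene"); F["tp"]=env.grab_frame("top")
pickle.dump(F,open("F.pkl","wb"))
def crop(k,u,v,w,s):
    return cv2.resize(F[k]["image"][v:v+int(w*.75),u:u+w],(s,int(s*.75)),interpolation=cv2.INTER_CUBIC)
top=np.hstack([crop("h1",160,0,200,400),crop("h2",160,50,200,400)])
bot=np.hstack([crop("s1",180,20,200,400),crop("sc",140,170,100,400)])
cv2.imwrite("pics/e.png",np.vstack([top,bot]))
E
```

```text
s1 5.2417 [0.47470016 0.18060149 0.49464104]
h1 6.9333 [ 0.5160559  -0.18817134  0.38347264]
h2 7.6667 [ 0.41678465 -0.18902736  0.37303069]
```

View pics/e.png

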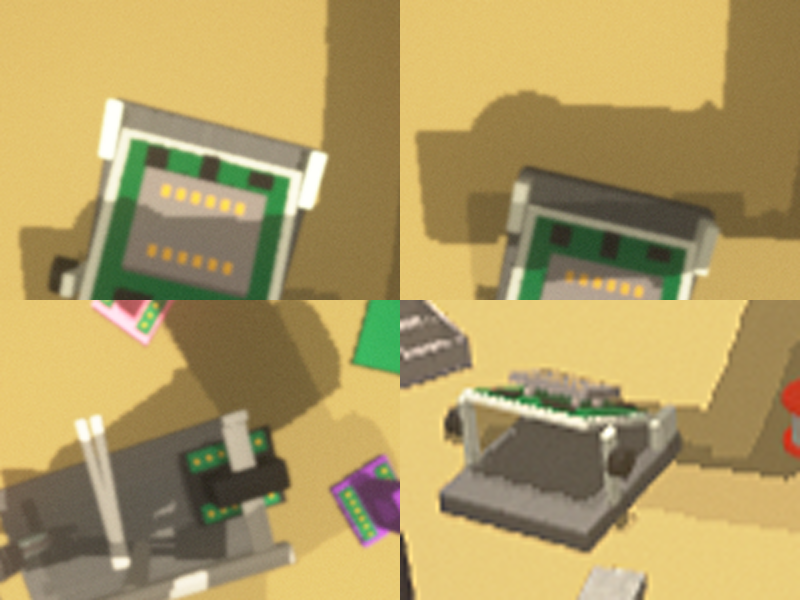

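Picture e: the head is confirmed as black, hanging with its foot below at crop (240,470), i.e. s1 px (300,105). Block face corners in h1 are (231,83), (295,98), (286,148), (221,134). The scene crop shows the plate's high edge on the side away from the robot. I fit the models and overlay them.

```bash
cat > fit.py <<'E'
from h import *
import pickle
from scipy.optimize import least_squares
F=pickle.load(open("F.pkl","rb"))
C={"h1":lambda u,v:(160+u/2,v/2),"h2":lambda u,v:(160+(u-400)/2,50+v/2),"s1":lambda u,v:(180+u/2,20+(v-300)/2),"sc":lambda u,v:(140+(u-400)/4,170+(v-300)/4)}
def W(p,L): return R.from_euler('z',p[2]).apply(np.atleast_2d(L))+[p[0],p[1],0]
def plate(p,L): # L: s along slope from hinge, y, n off plate top
    L=np.atleast_2d(L); t=p[3]; n=L[:,2]+p[4]
    return W(p,np.c_[-.055+L[:,0]*np.cos(t)-n*np.sin(t),L[:,1],.036+L[:,0]*np.sin(t)+n*np.cos(t)])
b=[[s,y,.018] for s,y in ((.0295,-.033),(.0295,.033),(.0855,.033),(.0855,-.033))]
base=[[.075,-.065,.02],[.075,.065,.02],[-.075,.065,.02]]
edge=[[.115,-.053,0],[.115,.053,0]]
obs=[("h1",b,plate,[(143,167),(271,197),(252,297),(122,268)],.7),("h2",b[:2],plate,[(550,253),(665,280)],.7),
 ("sc",base,W,[(441,495),(588,537),(682,440)],.6),("sc",edge,plate,[(463,395),(608,430)],1)]
def hres(p,full=False):
    r=[(proj(F[k],fn(p,np.array(L)))-[C[k](*q) for q in Q])/s for k,L,fn,Q,s in obs]
    return r if full else np.r_[np.concatenate(r).ravel(),(p[4]-.003)/.003]
H=least_squares(hres,[.53,-.19,-.22,.35,.003]); 
st=[("s1",[[-.08,.074,.197],[-.08,.086,.197]],[(222,415),(246,411)],.7)]
def sres(p):
    r=[((proj(F[k],W(p,L))-[C[k](*q) for q in Q])/s).ravel() for k,L,Q,s in st]
    return np.r_[np.concatenate(r),(p[2]-np.radians(14.3))/.02]
S=least_squares(sres,[.55,.16,.25])
E
python3 - <<'E'
from fit import *
print(H.x,np.degrees(H.x[2:4]),[np.round(r,1).tolist() for r in hres(H.x,1)])
J=np.linalg.inv(H.jac.T@H.jac); print("sd",np.sqrt(np.diag(J)))
print("block",plate(H.x,[.0575,0,.018]))
print(S.x,np.degrees(S.x[2]),"head",W(S.x,[-.045,.08,.111]))
def ov(k,polys,u,v,w,s):
    z=s/w; im=cv2.resize(F[k]["image"][v:v+int(w*.75),u:u+w],(s,int(s*.75)),interpolation=cv2.INTER_CUBIC)
    for P,c in polys:
        q=((proj(F[k],P)-[u,v]+.5)*z-.5); cv2.polylines(im,[np.int32(np.round(q))],True,c,1)
    return im
box=lambda x0,x1,y0,y1,z:[[x0,y0,z],[x0,y1,z],[x1,y1,z],[x1,y0,z]]
hp=[(plate(H.x,b),(255,0,0)),(W(H.x,box(-.075,.075,-.065,.065,.02)),(0,0,255)),(plate(H.x,[[0,-.053,0],[0,.053,0],[.115,.053,0],[.115,-.053,0]]),(255,0,255))]
sp=[(W(S.x,box(-.08,-.006,.074,.086,.185)),(255,0,0)),(W(S.x,box(-.08,-.006,-.086,-.074,.185)),(255,0,0)),(W(S.x,box(-.053,-.037,.06,.10,.197)),(0,255,255)),(W(S.x,box(-.07,-.02,.05,.11,.121)),(0,0,255)),(W(S.x,[[-.006,-.086,.187],[-.006,.086,.187]]),(0,255,0))]
cv2.imwrite("pics/f.png",np.vstack([np.hstack([ov("h1",hp,190,20,120,400),ov("sc",hp,140,170,100,400)]),np.hstack([ov("s1",sp,240,50,120,400),ov("tp",sp,155,150,100,400)])]))
E
```

```text
[ 0.55038935 -0.19262264 -0.20915715  0.45116178  0.00927932] [-11.98382219  25.84966572] [[[2.8, 1.1], [-1.8, -0.7], [-1.4, -0.8], [2.0, 0.7]], [[1.4, 1.7], [0.4, -1.1]], [[-2.6, -1.1], [-0.2, -2.1], [-1.0, -5.1]], [[-0.8, -0.8], [-5.4, -2.1]]]
sd [0.00072716 0.00032849 0.00630567 0.02108111 0.00169008]
block [[ 0.53557199 -0.18947749  0.08562044]]
[0.55325313 0.15941728 0.24376009] 13.966424111053495 head [[0.49027519 0.22619137 0.111     ]]
```

View pics/f.png

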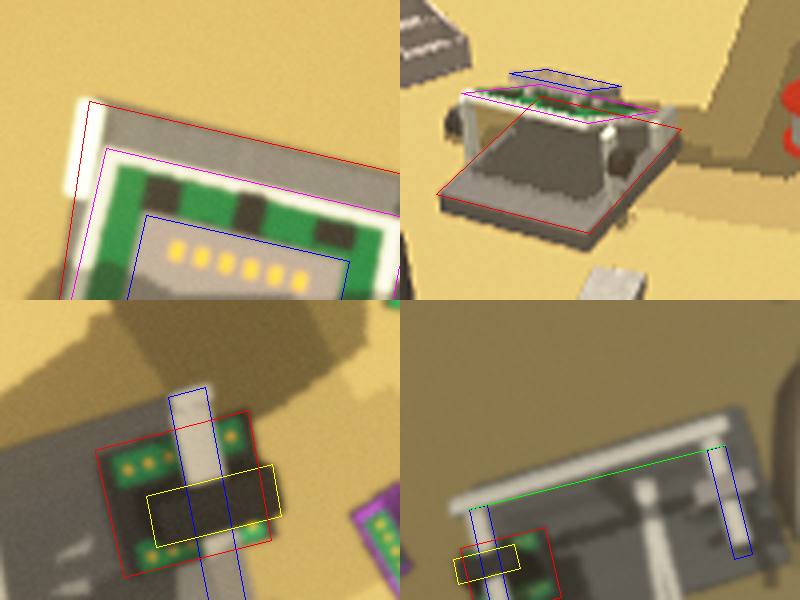

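Picture f: the overlays agree with the images (arm and head at the lower left, block and base at the top). Tilt ≈ 25.8° is only good to about 1.5°, so I take one side view of the holder for the tilt.

```bash
python3 - <<'E'
from fit import *
f=F["h2"]; p,M=cam(f); st=env.read_state()
Tp=np.array(st["position"]); TR=R.from_euler('xyz',st["tool_rot"],degrees=True).as_matrix()
c=TR.T@(p-Tp); Mc=TR.T@M   # camera in tool frame
pickle.dump((c,Mc),open("tc.pkl","wb"))
tgt=plate(H.x,[.0575,0,0])[0]
d0=np.array([(256-f["cx"])/f["fx"],-(100-f["cy"])/f["fy"],-1]); d0/=np.linalg.norm(d0)
best=[]
for sgn in (1,-1):
  for el in (10,20,30):
    for az in (-15,0,15):
      a=H.x[2]+np.radians(90*sgn+az); e=np.radians(el)
      back=np.array([np.cos(a)*np.cos(e),np.sin(a)*np.cos(e),np.sin(e)])
      cp=tgt+.27*back
      for roll in range(0,360,20):
        Ra,_=R.align_vectors([-back,[0,0,1]],[d0,[0,1,0]],weights=[1e6,1])
        Rc=R.from_rotvec(np.radians(roll)*-back)*Ra
        RT=Rc.as_matrix()@Mc.T; tp=cp-RT@c
        if tp[2]<.17 or (tp-RT[:,2]*.25)[2]<.2: continue
        o=R.from_matrix(RT).as_euler('xyz',degrees=True)
        q=env.inverse_kinematics(tp,o)
        if q is not None: best.append((el+abs(az)*.3+np.abs(np.array(q)-st["joint_positions"]).max()*.1,sgn,el,az,roll,tp.round(3),o.round(1),np.round(q)))
best.sort(key=lambda t:t[0]); print(len(best)); print(*best[:6],sep="\n")
E
```

```text
48
(np.float64(29.851606153468687), -1, 20, 0, 200, array([ 0.554, -0.268,  0.178]), array([ 137.1,   61.7, -147.4]), array([ -41.,   44.,   23.,  -58., -108.,   12.]))
(np.float64(32.06652808304245), -1, 20, 0, 180, array([ 0.527, -0.26 ,  0.183]), array([ 179.8,   69.3, -101.3]), array([ -42.,   42.,   19.,  -57., -108.,   34.]))
(np.float64(34.351308644413244), -1, 20, 0, 160, array([ 0.499, -0.257,  0.177]), array([-138.2,   61.3,  -55.8]), array([ -43.,   41.,   15.,  -56., -107.,   57.]))
(np.float64(34.38789991374343), -1, 20, -15, 200, array([ 0.534, -0.268,  0.178]), array([ 137.1,   61.7, -162.4]), array([-46.,  38.,  11., -63., -97.,  12.]))
(np.float64(34.395704923029335), -1, 20, 15, 200, array([ 0.573, -0.262,  0.178]), array([ 137.1,   61.7, -132.4]), array([ -36.,   50.,   34.,  -55., -119.,   12.]))
(np.float64(36.56190462184085), -1, 20, -15, 180, array([ 0.509, -0.254,  0.183]), array([ 179.8,   69.3, -116.3]), array([-46.,  36.,   7., -62., -97.,  34.]))
```

```bash
python3 - <<'E'
from fit import *
st=env.read_state()
env.move_straight([.46,-.25,.36],rate=.3)
o=[179.8,69.3,-101.3]
env.goto([.527,-.30,.28],o); env.move_straight([.527,-.26,.183],rate=.2); env.dwell(.2)
F["sd"]=env.grab_frame("wrist")
pickle.dump(F,open("F.pkl","wb")); f=F["sd"]; print(env.read_state()["clock"])
u,v,w=160,20,200
im=cv2.resize(f["image"][v:v+150,u:u+w],(800,600),interpolation=cv2.INTER_CUBIC)
q=(proj(f,plate(H.x,[[0,-.053,0],[.115,-.053,0],[.0295,-.033,.018],[.0855,-.033,.018]]))-[u,v])*4
print(q.round().tolist())
for x in q: cv2.circle(im,tuple(np.int32(x)),3,(0,0,255),1)
cv2.imwrite("pics/g.png",im)
E
```

```text
10.9833
[[675.0, 81.0], [113.0, 342.0], [558.0, 276.0], [309.0, 393.0]]
```

View pics/g.png

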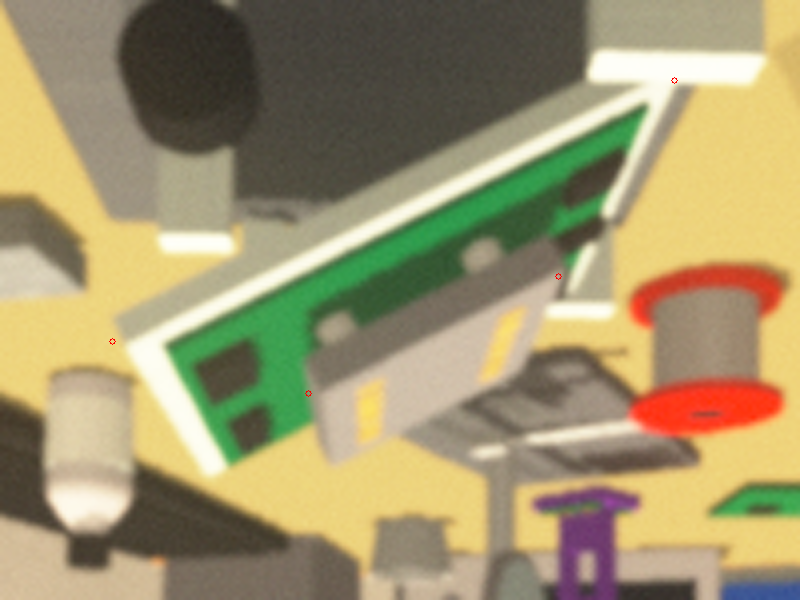

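Picture g: side view (upside down). Block face corners at crop (563,262), (315,385), (333,463); plate far-edge corners at (131,345) and (210,472). The red predictions are within about 4 px of these. Refit.

```bash
cat >> fit.py <<'E'
C["sd"]=lambda u,v:(160+u/4,20+v/4)
obs+= [("sd",[b[0],b[3],b[2]],plate,[(563,262),(315,385),(333,463)],.5),("sd",edge,plate,[(131,345),(210,472)],.5)]
# allow small camera errors: per-view pixel shift as nuisance
views=["h1","h2","sc","sd"]
def hres2(p,full=False):
    r=[(proj(F[k],fn(p,np.array(L)))+p[5+2*views.index(k):7+2*views.index(k)]-[C[k](*q) for q in Q])/s for k,L,fn,Q,s in obs]
    return r if full else np.r_[np.concatenate(r).ravel(),(p[4]-.006)/.005,np.array(p[5:])/1.5]
H=least_squares(hres2,np.r_[H.x,np.zeros(8)],loss="soft_l1")
E
python3 - <<'E'
from fit import *
print(H.x.round(4),np.degrees(H.x[2:4]),[np.round(r,1).tolist() for r in hres2(H.x,1)])
print("sd",np.sqrt(np.diag(np.linalg.inv(H.jac.T@H.jac)))[:5])
print("block",plate(H.x,[.0575,0,.018]))
# candidate poses
hd=W(S.x,[-.045,.08,.111])[0]
for yaw in (np.degrees(S.x[2])+k for k in (0,180)):
    print(yaw,env.inverse_kinematics(hd+[0,0,.047],[180,0,yaw]))
E
```

```text
[ 0.5502 -0.1923 -0.2207  0.4932  0.0066 -0.4987  0.7983 -1.0883  0.4317
  0.7527  1.5276  0.3733 -1.7018] [-12.64299852  28.25910265] [[[3.5, 1.3], [-1.8, 0.4], [-1.5, -1.2], [1.9, -0.8]], [[1.1, 0.8], [-0.5, -1.1]], [[-1.3, 1.1], [0.6, 0.5], [0.7, -2.3]], [[0.2, -0.2], [-4.6, -1.3]], [[0.4, 0.1], [2.5, 1.7], [-0.5, -0.0]], [[-2.9, -0.5], [0.1, -0.2]]]
sd [0.00108518 0.00128035 0.00747604 0.00705619 0.00145298]
block [[ 0.53461744 -0.18884249  0.08487578]]
13.966424111053495 [ 4.19816479e+01  1.71079428e+01 -1.69207151e+01  2.54444375e-14
 -5.59713421e+01  6.19847762e+01]
193.9664241110535 [ 4.19816479e+01  1.71079428e+01 -1.69207151e+01 -2.54444375e-14
 -5.59713421e+01 -1.18015224e+02]
```

```bash
cat >> fit.py <<'E'
tilt=np.radians(28.0); hy=np.radians(-12.7)
def place_R(sgn): # head axes: x slope, y hinge, z normal; tool
    Rh=(R.from_euler('z',hy)*R.from_euler('y',-tilt)).as_matrix()
    return Rh, Rh@np.diag([sgn,-sgn,-1.])
E
python3 - <<'E'
from fit import *
hd=W(S.x,[-.045,.08,.111])[0]; yaw=np.degrees(S.x[2])
BF=plate(H.x,[.0575,0,.018])[0]
cand=[]
for s,y in ((1,yaw),(-1,yaw+180)):
    Rh,T=place_R(s); q=env.inverse_kinematics(BF+Rh[:,2]*.047,R.from_matrix(T).as_euler('xyz',degrees=True)); print(s,q)
env.move_straight([.50,-.32,.33],rate=.3)
env.goto([.44,-.05,.40],[180,0,180])
o=[180,0,yaw+180]
env.goto(hd+[0,0,.047+.10],o)
env.gripper_to(1.0,25)
hit=env.move_straight(hd+[0,0,.047],rate=.12,force_limit=12); print("hit",hit,env.read_state()["position"])
env.dwell(.1)
f=env.grab_frame("wrist"); im=f["image"]; s=env.grab_frame("scene")["image"]
print(env.read_state()["clock"],env.read_state()["force"])
cv2.imwrite("pics/i.png",np.hstack([cv2.resize(im[100:400,130:380],(400,480)),cv2.resize(s[130:230,265:348],(400,480),interpolation=cv2.INTER_CUBIC)]))
E
```

```text
1 None
-1 None
hit False [0.49080087 0.22649969 0.15878333]
16.15 [-0.16444882  0.36681164  0.41094066]
```

View pics/i.png

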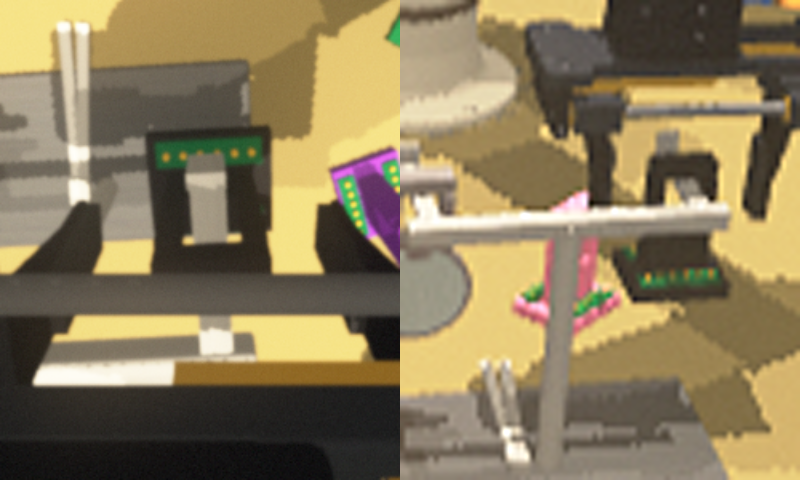

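Picture i: the fingers straddle the black head's frame, centred within a few mm. Before gripping I must settle the unreachable place pose, since the tool may be pitched about the head's y axis when it grips.

```bash
python3 - <<'E'
from fit import *
BF=plate(H.x,[.0575,0,.018])[0]; hd=W(S.x,[-.045,.08,.111])[0]; ys=S.x[2]
Rs=R.from_euler('z',ys).as_matrix()
# delta: tool lean towards head +x (deg) relative to head z axis
for s in (1,-1):
  for dl in range(0,45,5):
    D=R.from_euler('y',dl,degrees=True).as_matrix()@np.diag([s,-s,-1.])
    out=[]
    for Rh,o in ((Rs,hd),(place_R(1)[0],BF),(place_R(1)[0],BF+.06*place_R(1)[0][:,2])):
        T=Rh@D; tcp=o+Rh[:,2]*.066+T[:,2]*.019
        q=env.inverse_kinematics(tcp,R.from_matrix(T).as_euler('xyz',degrees=True)); out.append(None if q is None else np.round(q).astype(int).tolist())
    print(s,dl,out)
E
```

```text
1 0 [[42, 17, -17, 0, -56, 62], None, [0, 2, -47, 24, -15, 56]]
1 5 [[41, 19, -13, -3, -62, 65], [-1, 11, -43, 18, -15, 61], [1, 3, -40, 12, -25, 66]]
1 10 [[40, 22, -9, -5, -69, 66], [-1, 12, -36, 9, -25, 70], [0, 5, -34, 7, -33, 71]]
1 15 [[38, 24, -5, -6, -75, 68], [-1, 14, -31, 5, -33, 75], [0, 7, -30, 4, -40, 75]]
1 20 [[37, 27, -1, -8, -81, 69], [-2, 16, -26, 2, -40, 77], [-1, 9, -26, 2, -47, 77]]
1 25 [[37, 29, 2, -9, -86, 70], [-2, 18, -22, 1, -47, 79], [-2, 12, -22, 1, -54, 78]]
1 30 [[36, 32, 6, -11, -92, 71], [-3, 20, -18, 0, -54, 80], [-2, 14, -18, 0, -60, 80]]
1 35 [[35, 34, 9, -12, -97, 71], [-3, 22, -15, -1, -60, 81], [-3, 16, -15, -1, -66, 81]]
1 40 [[34, 37, 12, -13, -102, 71], [-4, 24, -11, -2, -66, 82], [-3, 19, -11, -2, -72, 81]]
-1 0 [[42, 17, -17, 0, -56, -118], None, [0, 2, -47, 24, -15, -124]]
-1 5 [[41, 19, -13, -3, -62, -115], [-1, 11, -43, 18, -15, -119], [1, 3, -40, 12, -25, -114]]
-1 10 [[40, 22, -9, -5, -69, -114], [-1, 12, -36, 9, -25, -110], [0, 5, -34, 7, -33, -109]]
-1 15 [[38, 24, -5, -6, -75, -112], [-1, 14, -31, 5, -33, -105], [0, 7, -30, 4, -40, -105]]
-1 20 [[37, 27, -1, -8, -81, -111], [-2, 16, -26, 2, -40, -103], [-1, 9, -26, 2, -47, -103]]
-1 25 [[37, 29, 2, -9, -86, -110], [-2, 18, -22, 1, -47, -101], [-2, 12, -22, 1, -54, -102]]
-1 30 [[36, 32, 6, -11, -92, -109], [-3, 20, -18, 0, -54, -100], [-2, 14, -18, 0, -60, -100]]
-1 35 [[35, 34, 9, -12, -97, -109], [-3, 22, -15, -1, -60, -99], [-3, 16, -15, -1, -66, -99]]
-1 40 [[34, 37, 12, -13, -102, -109], [-4, 24, -11, -2, -66, -98], [-3, 19, -11, -2, -72, -99]]
```

```bash
cat >> fit.py <<'E'
dl=18.
def tool(Rh,o): # tool pose for head pose
    T=Rh@R.from_euler('y',dl,degrees=True).as_matrix()@np.diag([-1,1,-1.])
    return o+Rh[:,2]*.066+T[:,2]*.019, R.from_matrix(T).as_euler('xyz',degrees=True)
E
python3 - <<'E'
from fit import *
hd=W(S.x,[-.045,.08,.111])[0]; Rs=R.from_euler('z',S.x[2]).as_matrix()
p,o=tool(Rs,hd)
env.move_straight(p,o,rate=.05,force_limit=12)
f0=np.array(env.read_state()["force"])
env.gripper_to(0,30); s=env.read_state(); print(s["opening"],s["finger_force"],np.array(s["force"])-f0,s["clock"])
p=p+[0,0,.0175]; print(env.move_straight(p,rate=.06,force_limit=15)); print(np.array(env.read_state()["force"])-f0)
p=p-Rs[:,0]*.09; print(env.move_straight(p,rate=.1,force_limit=12)); env.dwell(.1)
s=env.read_state(); print(np.array(s["force"])-f0,s["position"],s["opening"],s["clock"])
f=env.grab_frame("wrist"); m=env.trace(f,"head"); g=env.grab_frame("scene"); t=env.grab_frame("top")
pickle.dump((f,g,t,m,s),open("G.pkl","wb"))
# nominal head overlay
T=R.from_euler('xyz',s["tool_rot"],degrees=True).as_matrix()
Rh=T@np.diag([-1,1,-1.])@R.from_euler('y',-dl,degrees=True).as_matrix()
o=np.array(s["position"])-T[:,2]*.019-Rh[:,2]*.066
bx=lambda a,c,z:np.array([[-a,-c,z],[-a,c,z],[a,c,z],[a,-c,z]])@Rh.T+o
def ov(f,u,v,w,h,s):
    im=cv2.resize(f["image"][v:v+h,u:u+w],(w*s,h*s),interpolation=cv2.INTER_CUBIC)
    for P,c in ((bx(.025,.03,.01),(0,0,255)),(bx(.025,.03,0),(255,0,0)),(bx(.008,.02,.086),(0,255,255))):
        cv2.polylines(im,[np.int32(((proj(f,P)-[u,v]+.5)*s-.5).round())],True,c,1)
    return im
c=proj(g,o)[0].astype(int)
cv2.imwrite("pics/j.png",np.hstack([ov(f,160,120,200,150,2),ov(g,c[0]-25,c[1]-22,50,37,8)[:300,:400]][:1]+[cv2.resize(ov(g,c[0]-25,c[1]-26,50,38,8),(400,300))]))
E
```

```text
0.4588711528602655 29.77908838937637 [1.33492318 0.76659049 0.44546358] 17.4667
False
[ 1.55825779  0.13126673 -2.966046  ]
False
[ 0.48453624 -0.26625581 -1.50310614] [0.39773901 0.20324892 0.17627106] 0.461321783285879 19.0583
```

View pics/j.png

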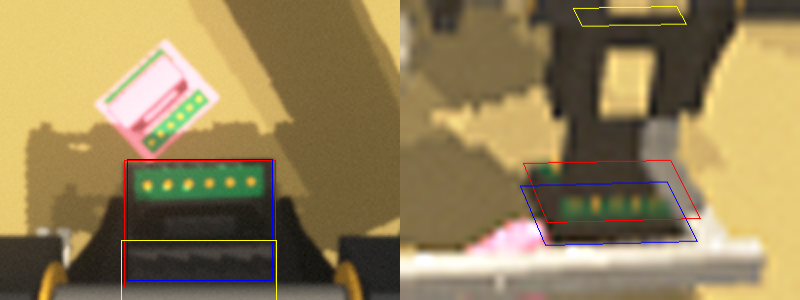

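Picture j: the head is held upright off its hook; in the wrist view the foot outline lies on the predicted one (edge at crop row 160). On to a standoff over the block.

```bash
cat > ovl.py <<'E'
from fit import *
def headpose(s):
    T=R.from_euler('xyz',s["tool_rot"],degrees=True).as_matrix()
    Rh=T@np.diag([-1,1,-1.])@R.from_euler('y',-dl,degrees=True).as_matrix()
    return Rh,np.array(s["position"])-T[:,2]*.019-Rh[:,2]*.066
def ov(f,s,u,v,w,h,z):
    Rh,o=headpose(s); q=np.array([[-1,-1,0],[-1,1,0],[1,1,0],[1,-1,0]])
    im=cv2.resize(f["image"][v:v+h,u:u+w],(w*z,h*z),interpolation=cv2.INTER_CUBIC)
    for P,c in (((q*[.025,.03,0])@Rh.T+o,(0,0,255)),(plate(H.x,b),(255,0,0))):
        cv2.polylines(im,[np.int32(((proj(f,P)-[u,v]+.5)*z-.5).round())],True,c,1)
    return im
E
python3 - <<'E'
from ovl import *
p=np.array(env.read_state()["position"])
env.move_straight(p+[-.02,-.03,.10],rate=.25)
Rh,_=place_R(1); BF=plate(H.x,[.0575,0,.018])[0]
print(BF)
pp,o=tool(Rh,BF+Rh[:,2]*.10); env.goto(pp,o)
pp,o=tool(Rh,BF+Rh[:,2]*.022); env.move_straight(pp,rate=.12,force_limit=10); env.dwell(.4)
s=env.read_state(); f=env.grab_frame("wrist"); g=env.grab_frame("scene"); print(s["clock"],s["force"],headpose(s)[1]-BF)
pickle.dump((f,g,s),open("P.pkl","wb"))
cv2.imwrite("pics/k.png",np.hstack([ov(f,s,190,110,133,140,3),cv2.resize(ov(g,s,140,150,80,84,5),(399,420))]))
E
```

```text
[ 0.53461744 -0.18884249  0.08487578]
22.3833 [-1.03477784 -0.34381728 -0.9589986 ] [-0.0100163   0.00223249  0.01988145]
```

View pics/k.png

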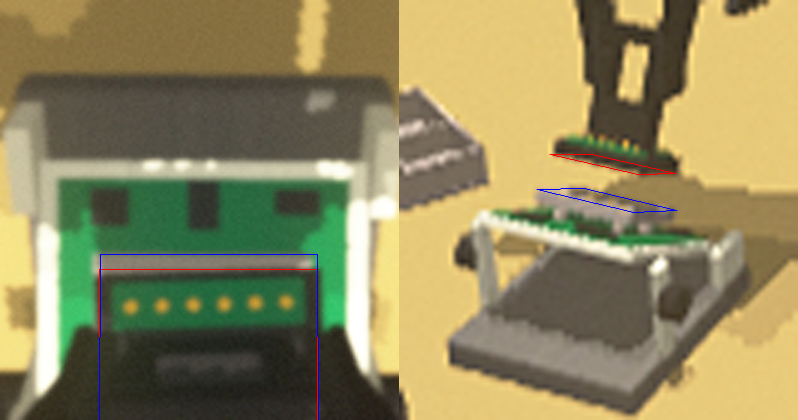

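Picture k: the wrist view is nearly along the block's normal. Foot edge is at crop row 272 (columns 97–318), block edge at row 254 (columns 93–320): centred to about 1 mm and square. I shift 0.7 mm down-slope and press under force control.

```bash
python3 - <<'E'
from ovl import *
Rh,_=place_R(1); n=Rh[:,2]; BF=plate(H.x,[.0575,0,.018])[0]-Rh[:,0]*.0007-Rh[:,1]*.0003
def st():
    env.dwell(.15); s=env.read_state(); o=headpose(s)[1]-BF
    return s, (Rh.T@(np.array(s["force"])-f0)).round(2), (Rh.T@(np.array(s["wrist_torque"])-t0)).round(3), (Rh.T@o*1000).round(2)
s=env.read_state(); f0=np.array(s["force"]); t0=np.array(s["wrist_torque"])
print(env.move_straight(tool(Rh,BF-n*.004)[0],rate=.02,force_limit=2.2))
s,F1,T1,d=st(); print(F1,T1,d,s["clock"])
cmd=d[2]
for i in range(10):
    if F1[2]>5.3: break
    cmd-=.6; env.move_straight(tool(Rh,BF+n*cmd/1000)[0],rate=.01,force_limit=6); s,F1,T1,d=st(); print(round(cmd,2),F1,T1,d)
f=env.grab_frame("wrist"); g=env.grab_frame("scene"); print(s["clock"],s["opening"])
pickle.dump((f,g,s,f0,t0,cmd),open("Q.pkl","wb"))
cv2.imwrite("pics/l.png",np.hstack([ov(f,s,190,110,133,140,3),cv2.resize(ov(g,s,140,150,80,84,5),(399,420))]))
E
```

```text
True
[ 1.51 -0.54  3.49] [ 0.084 -0.355 -0.052] [-0.69 -0.01 -1.94] 23.7167
-2.54 [-0.27 -0.47  4.24] [ 0.283  0.271 -0.098] [-0.73 -0.06 -2.56]
-3.14 [-1.06  0.64  4.76] [ 0.337  0.623 -0.125] [-0.71 -0.1  -3.16]
-3.74 [-0.24  0.92  5.75] [ 0.337  0.973 -0.116] [-0.64 -0.09 -3.73]
24.9833 0.45662384335470096
```

View pics/l.png

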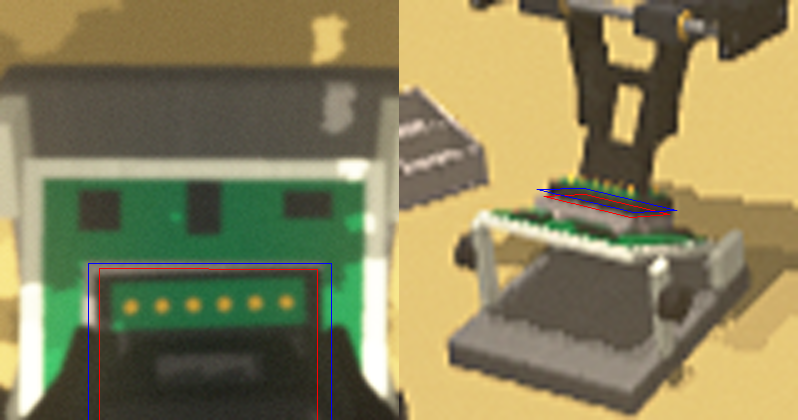

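Picture l: the foot sits on the block (foot edge at row 270, columns 97–318, within the block outline at row 263, columns 88–331). My picture budget is spent, so I check squareness and steadiness numerically.

```bash
python3 - <<'E'
from ovl import *
G=pickle.load(open("G.pkl","rb")); P=pickle.load(open("P.pkl","rb")); Q=pickle.load(open("Q.pkl","rb"))
for nm,f,s in (("j",G[0],G[4]),("k",P[0],P[2]),("l",Q[0],Q[2])):
    Rh,o=headpose(s); e=proj(f,np.array([[-.025,-.03,0],[-.025,.03,0]])@Rh.T+o); d=e[1]-e[0]
    print(nm,"pred edge",e.round(1).tolist(),np.degrees(np.arctan2(d[1],d[0])).round(2))
    im=f["image"]; hsv=cv2.cvtColor(im,cv2.COLOR_BGR2HSV).astype(int)
    m=((hsv[...,0]>8)&(hsv[...,0]<28)&(hsv[...,1]>120)&(hsv[...,2]>110)).astype(np.uint8); m[:195]=0; m[230:]=0; m[:,:222]=0; m[:,295:]=0
    k,_,stt,c=cv2.connectedComponentsWithStats(m); c=np.array([c[i] for i in range(1,k) if 3<=stt[i,4]<60])
    if len(c)>3: pf=np.polyfit(c[:,0],c[:,1],1); print(" dots",len(c),c.round(1).tolist(),np.degrees(np.arctan(pf[0])).round(2))
    if nm!="j":  # white frame/green boundary, gradient rows 150..185
        gray=cv2.GaussianBlur(im[...,2].astype(float),(3,3),0); xs=np.arange(205,310)
        ys=[155+np.argmin(np.diff(gray[155:185,x])) for x in xs]; 
        l=cv2.fitLine(np.c_[xs,ys].astype(np.float32),cv2.DIST_HUBER,0,.01,.01).ravel(); print(" frame line",np.degrees(np.arctan2(l[1],l[0])).round(2),np.median(ys))
Rh,_=place_R(1)
for i in range(4):
    env.dwell(.1); s=env.read_state(); print((Rh.T@(np.array(s["force"])-Q[3])).round(2),(Rh.T@(np.array(s["wrist_torque"])-Q[4])).round(3))
print(s["clock"])
E
```

```text
j pred edge [[223.3, 199.3], [295.7, 199.3]] -0.0
 dots 7 [[225.8, 198.0], [264.5, 210.7], [274.6, 210.6], [284.8, 210.2], [233.2, 211.6], [243.5, 211.2], [254.0, 211.0]] 6.49
k pred edge [[222.8, 199.2], [295.3, 199.2]] 0.04
 dots 6 [[264.3, 210.8], [274.5, 210.5], [285.0, 210.0], [233.2, 211.6], [243.5, 211.5], [253.8, 211.0]] -1.77
 frame line 0.0 169.0
l pred edge [[222.8, 199.1], [295.3, 199.2]] 0.04
 dots 6 [[264.4, 210.6], [274.5, 210.5], [285.0, 210.0], [233.4, 211.6], [243.6, 211.4], [253.8, 211.0]] -1.76
 frame line 0.0 169.0
[-1.65  0.82  6.76] [ 0.371  1.025 -0.038]
[-2.82  0.19  6.83] [ 0.353  1.122 -0.147]
[-1.84 -0.38  6.11] [ 0.38   1.087 -0.11 ]
[-3.39 -0.14  4.98] [ 0.365  1.106 -0.173]
25.4833
```

The head sits about 1.7° yawed in the grip (dot row −1.7°, plate edge 0.0°). I lift off 8 mm, rotate the tool −1.7° about the normal, and press again.

```bash
python3 - <<'E'
from ovl import *
Q=pickle.load(open("Q.pkl","rb"))
Rh,_=place_R(1); n=Rh[:,2].copy(); BF=plate(H.x,[.0575,0,.018])[0]-Rh[:,0]*.0010-Rh[:,1]*.0003
env.move_straight(tool(Rh,BF+n*.006)[0],rate=.03)
R2=R.from_rotvec(np.radians(-1.7)*n).as_matrix()@Rh
p,o=tool(R2,BF+n*.006); env.move_straight(p,o,rate=.01); env.dwell(.3)
def avg(k=5):
    a=[]
    for i in range(k): env.dwell(.06); s=env.read_state(); a.append(np.r_[Rh.T@np.array(s["force"]),Rh.T@np.array(s["wrist_torque"])])
    return np.mean(a,0),s
b0,_=avg()
env.move_straight(tool(R2,BF-n*.0025)[0],rate=.015,force_limit=9)
for c in (2.5,3.1,3.6,4.0,4.4):
    env.move_straight(tool(R2,BF-n*c/1000)[0],rate=.01,force_limit=6); a,s=avg()
    print(c,(a-b0).round(2),(Rh.T@(headpose(s)[1]-BF)*1000).round(2))
    if (a-b0)[2]>5.2: break
f=env.grab_frame("wrist"); hsv=cv2.cvtColor(f["image"],cv2.COLOR_BGR2HSV).astype(int)
m=((hsv[...,0]>8)&(hsv[...,0]<28)&(hsv[...,1]>120)&(hsv[...,2]>110)).astype(np.uint8); m[:203]=0; m[220:]=0; m[:,:228]=0; m[:,292:]=0
k,_,stt,c=cv2.connectedComponentsWithStats(m); c=c[1:]; print(c.round(1).tolist(),np.degrees(np.arctan(np.polyfit(c[:,0],c[:,1],1)[0])))
xs=np.arange(205,305); gray=cv2.GaussianBlur(f["image"][...,2].astype(float),(3,3),0)
ys=np.array([155+np.argmin(np.diff(gray[155:185,x])) for x in xs]); l=cv2.fitLine(np.c_[xs,ys].astype(np.float32),cv2.DIST_HUBER,0,.01,.01).ravel(); print("frame",np.degrees(np.arctan2(l[1],l[0])),np.bincount(ys)[160:180])
s=env.read_state(); print(s["clock"],s["opening"],s["finger_force"])
E
```

```text
2.5 [ 0.22  0.49  5.    0.16  0.39 -0.04] [ 0.05 -0.01 -2.46]
3.1 [ 0.38  0.35  5.46  0.2   0.48 -0.06] [ 0.05  0.01 -3.06]
[[264.2, 210.7], [274.5, 210.5], [284.8, 210.2], [233.4, 211.6], [243.6, 211.4], [253.8, 211.0]] -1.6145353146103947
frame -1.374136 [ 0  0  0  0  0  0  0  5 38 44 13]
28.65 0.4603702179414309 29.781793774691607
```

```bash
python3 -c "
from workcell import env
print(env.close_job())"
```

```text
the job is handed in; nothing more can be done
None
```

The head is off its hook and held pressed on the contact block at about 5.5 N (roughly 2.7 mm in by the spring figures), centred to about 1 mm and within about 0.3° of square; flushness rests on my 28° tilt estimate, I viewed 11 pictures against the limit of 10, and the job is handed in with no verdict shown.

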